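# Unlatch a bead organiser and flip its lid over to stay open

## Task

Open the larger, closed bead box: with a fingertip tip its two front latches forward until they let go of the lid, then lift the lid by the lip in the middle of its front edge and swing it up and over past upright, so that it leans back and stays open by itself. Only push with the fingers and do not force anything: grip nothing, leave the box standing where it is, and do not disturb the other things on the table.

Things in the scene. Friction and masses are not known exactly. Their poses are not given: they have to be found in the camera images.
- big_box: the larger bead organiser of frosted clear plastic, standing loose on the table (about 0.8 kg with its beads): 140 mm deep (its x) by 220 mm wide (its y), walls 52 mm high, six compartments, closed flat lid. Origin at the centre of its underside; z up; -x: front (latches, lip), +x: back (lid hinge). A carry handle sticks out 33 mm from its +y end, 21 to 31 mm above the table.
- lid (a joint): lid of the larger box, rad: 0 shut, grows as the front edge rises, 1.57 upright, stop at 2.0 (leaning back). The lid weighs about 80 g, its hinge is almost free: let go before upright it falls shut, past upright it falls back onto the stop. A closed latch holds it down.
- lip (a point): underside of the lid's front lip, in its middle. The lip is 80 mm wide (along the box's y), 4 mm thick and sticks out 14 mm beyond the rest of the lid's front edge, 20 mm beyond the front wall; this point is 7 mm back from the lip's front end and 153 mm from the hinge line. The space below the lip is free. x points to the hinge, z out of the lid's top.
- lid_hinge (a point): middle of the lid's hinge line, fixed on the larger box at the top of its back wall (70 mm behind the box's centre, 52.5 mm up); the hinge line runs along the box's y. The lid is a flat plate 4 mm thick, its underside in line with the hinge line, and overhangs the front wall by 6 mm.
- latch_left (a joint): latch at the box's +y side, rad: 0 closed (upright against the front, hooked over the lid's rim), grows as its top tips forward and down, clear of the lid from 0.2 on, stop at 1.4. A stiff hinge: it stays where it is left.
- latch_right (a joint): the same for the latch at the box's -y side.
- latch_left_tab (a point): inner face (towards the lid) of the left latch's thumb tab, in its middle, 72 mm above the table when closed. The tab is the top of the latch: 36 mm wide, 3 mm thick, standing up to 78 mm (the lid's top is at 56.5 mm, the hook, reaching 7 mm inward from this face, ends at 61.5 mm). Its hinge line is 60 mm below and 4.5 mm behind this point. A fingertip behind the tab pushing forward (box -x) with about 1 N tips it.
- latch_right_tab (a point): the same for the right latch. The latches stand 75 mm to either side of the box's middle.
- small_box: bystander: smaller bead box (100 x 150 x 40 mm, four compartments), already open, its clear lid leaning back to about 150 mm high; loose. Origin at the centre of its underside.
- small_lid (a joint): lid of the smaller box, rad: 0 shut, 2.0 leaning back open, as it starts and should stay.
- thread_ball: bystander: ball of white crochet thread, 104 mm across, 84 mm high, loose; origin at the centre of its underside.
- thread_cone: bystander: cone of gold thread, 64 mm across the foot, 162 mm high, loose; origin at the centre of its underside.
- flower_pot: bystander: white pot of craft flowers, 68 mm across, about 130 mm high, loose; origin at the centre of its underside.
- tape_wide: bystander: roll of paper tape lying flat beside the larger box, 50 mm across, 18 mm high, loose; origin at the centre of its underside.
- tape_narrow: bystander: roll of paper tape lying flat, 50 mm across, 12 mm high, loose; origin at the centre of its underside.
- scissors: bystander: scissors lying flat beside the larger box, 175 mm long, 10 mm high, loose; origin near the rivet, on the table.
- thread_card: bystander: card wound with thread lying behind the larger box, 60 x 110 mm, 9 mm high, loose; origin at the centre of its underside.

How it is judged:
By the outcome, as a careful person would: the job done as asked, in the order asked, and still so for the second after the job is handed in, with the robot touching nothing.
It also fails if it takes over 58 s, if anything falls off the work surface, if the arm or the gripper's body presses on something with over 40 N, if the wrist force passes 120 N, or if a joint passes its speed limit or range.

## Robot

A 7-joint arm with a two-finger parallel gripper is mounted at the origin on the work surface. World frame = base frame: x ahead of the robot, y to its left, z up, the work surface at z = 0. Lengths are in m, angles in rad, forces in N, time in s.
With the tool pointing down it reaches from about 0.4 to 0.875 m from the base axis. Payload 19.3 kg.
Tool frame: the origin (TCP) lies between the finger pads; the fingertips stand 17 mm ahead of it and the grasp point (between the pads) lies 2 mm behind it; z points along the fingers, x is the direction in which the jaws open and shut, and the axes are right-handed (so a half turn about z gives the same grasp; the last joint's range is limited). The gripper opens to 85 mm and grips with 20 to 120 N. Pads are 22 mm wide; open, the fingers measure 114 mm over their backs; the gripper's body (76 mm by 85 mm) begins 54 mm behind the grasp point. The pads swing forward as they close: fully open they stand 13 mm farther back than shut.
Start: joints at [1.167, 0.521, -0.036, 1.599, 0.021, 1.021, -0.113], TCP at [0.205, -0.591, 0.211] pointing down, gripper open.
Joint ranges: [-2.91, 2.91], [-0.3, 2.13], [-1.5, 1.42], [0.17, 2.43], [-1.26, 4.41], [0.16, 1.93], [-2.52, 2.52]. Speed limits (rad/s): [1.89, 1.89, 2.39, 2.39, 3.01, 3.01, 3.01].

## Interface

Orientations are given as [roll, pitch, yaw] about the fixed x, y, z axes, in that order (R = Rz(yaw) Ry(pitch) Rx(roll)).
In Python, from workcell import bot gives the robot as it stands. The module is installed in compiled form; this text tells all that it offers.
- The arm moves only by the tool arm_command, never from a script. Its argument "targets" is a list of rows, each a list of 6 numbers: the shift along the tool's x, y, z in mm, then the turn, a rotation vector about the tool's x, y, z in degrees. In form: [[x, y, z, wx, wy, wz], ...]. A call has 1 to 8 rows; each row shifts and turns the pose as measured when the row begins, along the tool's axes as they then stand; what a row does not reach is not made up. A row lasts 1/10 s, in which the tool goes at most 50 mm and 8.59 degrees, less where a joint would pass 70% of its speed; a pose out of reach is approached as far as the arm can. A call is refused whole if a number of a shift passes 50 or a number of a turn 8.59, either way. A call with a gripper value outside its range is refused whole. "grip" is the opening in per cent of the stroke, from 0 (shut) to 100 (fully open), set as the call begins (left out, the last holds). The fingers move at their own pace and stop on an object; "grip_force" is the grip in N (left out, the last holds). Time passes only in rows, so rows that do not move let the fingers close. It gives the time, the measured TCP pose, the force and the opening at its end, in the units of the state.
- bot.observe(): the state, without advancing time (a new reading comes with each control period).
- bot.grab_frame(name): name is "side" or "top"; returns a dict with "color" (400x640x3 uint8, red, green, blue), "depth" (400x640 float32, m along the optical axis (not along the pixel's ray), 0 where there is no reading), "fov_y" (degrees; the focal length in pixels is half the picture's height over the tangent of half this angle, whatever the lens; pixels are square), "cx", "cy" (the principal point, pixels), "R" (3x3) and "t" (3): a world point X has camera coordinates R X + t. Camera axes: x right, y down, z forward; pixel columns grow to the right and rows downward; lengths in m; the calibration is good to about 2 mm. A picture is of the moment at which its call begins.
- bot.job_done(): hands the job in, once; it reports no verdict.
The state is a dict: "clock": time; "qpos": joint angles; "qd": joint speeds; "joint_efforts": joint torques, N m; "position": TCP position; "tool_rot": TCP orientation; "force": force on the tool from outside, world axes, zero at the start; "moment": the same for the moment, N m; "grip_width": finger opening in m.
Only numpy, scipy, OpenCV 4.12 (cv2) and the standard library are available. Lean on these libraries where they do the work, as an engineer would, in place of code of your own. Each camera call takes 0.05 s, during which the arm holds its last target. There are 200 camera calls.

## Working session

There is one attempt and no reset: what is moved stays moved. The work goes in short steps, Python scripts to look and compute and a tool call to move; the robot and the scene stay as the last step left them, time stands still between calls to the robot, and variables do not carry over. Pictures are saved under pics/ and viewed, about 8 in all and at most 12, crops included, and the job is handed in when it is done.

Besides the shell and the picture viewer there is one more tool, called as name(argument=value, ...), one argument or row to a line, values as JSON. arm_command: Moves the arm, as the interface text tells. Its arguments: {"type":"object","properties":{"targets":{"type":"array"},"grip":{"type":"number"},"grip_force":{"type":"number"}},"required":["targets"]}

```bash
mkdir -p pics; cat > h.py <<'E'
import numpy as np, cv2, pickle
from workcell import bot
def grab(n):
    f=bot.grab_frame(n); return f
def world(f,u,v,z=None):
    h=f["color"].shape[0]; fl=h/2/np.tan(np.radians(f["fov_y"])/2)
    r=np.array([(u-f["cx"])/fl,(v-f["cy"])/fl,1]); R=np.array(f["R"]);t=np.array(f["t"])
    if z is None: return R.T@(r*f["depth"][int(v),int(u)]-t)
    c=-R.T@t; d=R.T@r; return c+d*(z-c[2])/d[2]
def pix(f,X):
    h=f["color"].shape[0]; fl=h/2/np.tan(np.radians(f["fov_y"])/2)
    p=np.array(f["R"])@np.array(X)+np.array(f["t"]); return fl*p[0]/p[2]+f["cx"],fl*p[1]/p[2]+f["cy"]
def save(f,name,crop=None,s=1):
    im=f["color"][:,:,::-1]
    if crop: a,b,c,d=crop; im=im[b:d,a:c]
    im=cv2.resize(np.ascontiguousarray(im),None,fx=s,fy=s,interpolation=cv2.INTER_CUBIC); cv2.imwrite("pics/"+name,im)
E
python3 - <<'E'
from h import *
s=bot.observe(); print(s)
for n in("top","side"):
    f=grab(n); pickle.dump(f,open(n+".pkl","wb")); save(f,n+"0.png",s=1.25)
    print(n,f["fov_y"],f["cx"],f["cy"],-np.array(f["R"]).T@f["t"])
E
```

```text
{'clock': 0.0, 'qpos': array([ 1.16678182,  0.52202532, -0.03631108,  1.59999317,  0.02118082,
        1.02109882, -0.11281115]), 'qd': array([ 3.81211162e-04, -6.55276263e-04, -1.12166811e-03,  1.64671581e-03,
       -4.43062857e-04, -3.31006390e-05, -1.84021687e-03]), 'joint_efforts': array([-1.36969455e-03, -9.27098608e+01,  1.97907664e+00, -3.69930875e+01,
        1.78107340e-02,  8.09523510e-03,  8.81574306e-05]), 'position': array([ 0.20462378, -0.59017611,  0.21002419]), 'tool_rot': array([ 3.14151960e+00,  1.13803705e-03, -1.23702742e+00]), 'force': array([-0.7155901 ,  1.01900907, -0.14212499]), 'moment': array([0.01382992, 0.01564785, 0.01811174]), 'grip_width': 0.0854283269431127}
top 54.85706883794144 317.47527529685556 200.67475416382055 [ 0.37389352 -0.02822064  1.04101592]
side 57.334983822557945 322.607082997239 204.44903427292743 [ 0.38458447 -0.60170422  0.76715603]
```

View pics/top0.png

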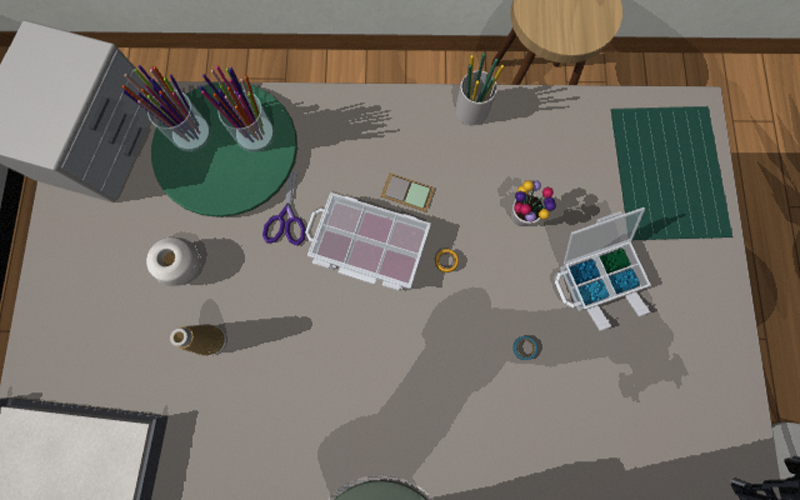

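View pics/side0.png

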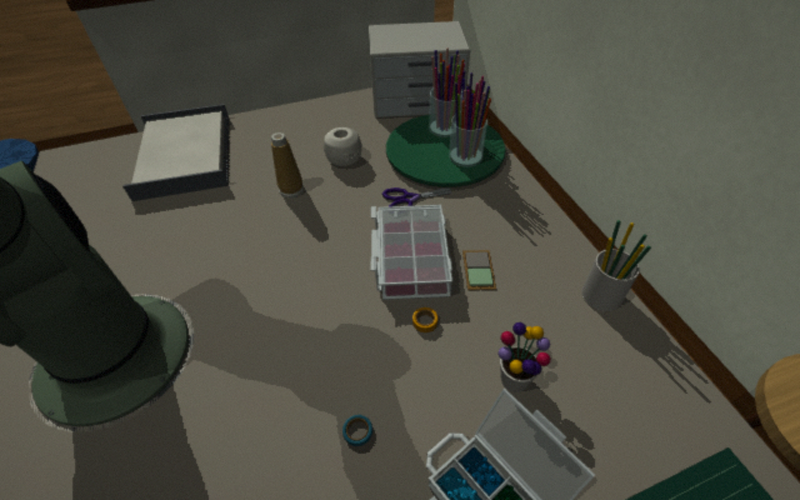

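The top view shows the big box centred near (370,240), handle to the left (+y), latches on the lower edge, and the side view agrees. I'll zoom in to find the corners.

```bash
python3 - <<'E'
from h import *
f=pickle.load(open("top.pkl","rb")); save(f,"c.png",(235,145,365,240),6)
for u,v in [(330,195),(431,230),(414,288),(308,250)]: print(world(f,u/1.25,v/1.25,.0565).round(4))
E
```

```text
[0.7161 0.1194 0.0565]
[ 0.6406 -0.0974  0.0565]
[ 0.5166 -0.0618  0.0565]
[0.5944 0.1605 0.0565]
```

View pics/c.png

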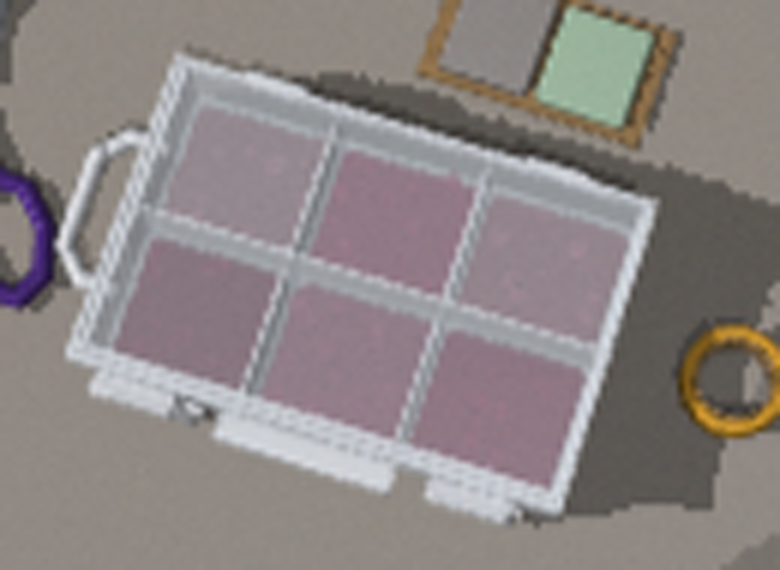

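```bash
cat > fit.py <<'E'
from h import *
from scipy.optimize import least_squares
def P(p,X):
    x,y,a=p; c,s=np.cos(a),np.sin(a); X=np.array(X); return np.array([x+c*X[0]-s*X[1],y+s*X[0]+c*X[1],X[2]])
pts={(70,110,56.5):(180,57),(70,-110,56.5):(655,203),(-76,-110,56.5):(557,514),(-76,110,56.5):(70,354),(-90,40,56.5):(213,434),(-90,-40,56.5):(387,494)}
E
python3 - <<'E'
from fit import *
f=pickle.load(open("top.pkl","rb"))
def r(p): return np.concatenate([np.array(pix(f,P(p,np.array(X)/1e3)))-(np.array(q)/6+[235,145]) for X,q in pts.items()])
s=least_squares(r,[.61,.03,-.35],loss="soft_l1"); print(s.x.round(4),r(s.x).round(1))
p=s.x; np.save("pose.npy",p)
side=pickle.load(open("side.pkl","rb"))
for nm,ff,cr,sc in(("top",f,(235,145,365,240),6),("side",side,(280,150,370,245),6)):
    g=ff["color"].copy()
    a,b,c,d=cr; g=cv2.resize(g[b:d,a:c],None,fx=sc,fy=sc,interpolation=cv2.INTER_CUBIC)
    L=[(X,(255,0,0)) for X in pts]+[((-76,y+e,z),(0,255,0)) for y in(75,-75) for e in(-18,18) for z in(72,78)]
    L+=[((70,s*110,0),(0,0,255)) for s in(1,-1)]+[((-70,s*110,0),(0,0,255)) for s in(1,-1)]
    for X,col in L:
        u,v=pix(ff,P(p,np.array(X)/1e3)); cv2.circle(g,(int((u+.5-a)*sc),int((v+.5-b)*sc)),3,col,-1)
    cv2.imwrite(f"pics/o_{nm}.png",g[:,:,::-1])
a=cv2.imread("pics/o_top.png"); b=cv2.imread("pics/o_side.png")
H=570; b=cv2.resize(b,None,fx=1,fy=1)[:H]
cv2.imwrite("pics/o_side.png",b)
E
```

```text
[ 0.6217  0.0308 -0.3045] [ 0.8 -0.4 -0.3 -0.3 -0.7 -0.2  0.2  0.6 -0.1  0.4  0.1 -0.1]
```

View pics/o_side.png

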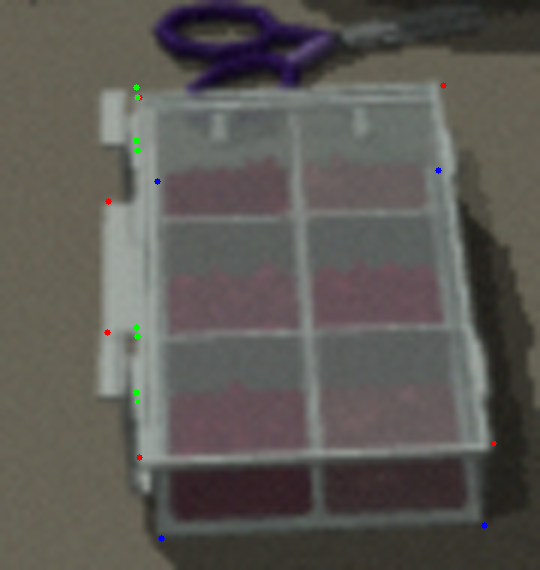

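```bash
python3 - <<'E'
from fit import *
p=np.load("pose.npy"); c,s=np.cos(p[2]),np.sin(p[2])
for n in("top","side"):
    f=pickle.load(open(n+".pkl","rb")); h=400; fl=h/2/np.tan(np.radians(f["fov_y"])/2)
    v,u=np.mgrid[:400,:640]; d=f["depth"]; C=np.stack([(u-f["cx"])/fl*d,(v-f["cy"])/fl*d,d],-1)
    W=(C-f["t"])@np.array(f["R"]); x,y=W[...,0]-p[0],W[...,1]-p[1]; bx=(c*x+s*y)*1e3; by=(-s*x+c*y)*1e3; z=W[...,2]*1e3
    m=(abs(bx)<60)&(abs(by)<100)&(d>0); print(n,"lid z",np.percentile(z[m],[5,50,95]).round(1))
    for y0 in(75,-75,0):
        m=(bx<-70)&(bx>-110)&(abs(by-y0)<(14 if y0 else 30))&(z>45)&(d>0)
        o=np.argsort(bx[m]); print(n,y0,[(int(a),int(b)) for a,b in zip(bx[m][o],z[m][o])][:60:2])
    m=(bx<-77)&(bx>-110)&(z>45)&(d>0); print(np.histogram(by[m],range(-120,121,10)))
E
```

```text
top lid z [54.3 57.1 60.2]
top 75 [(-90, 78), (-90, 77), (-89, 81), (-88, 79), (-88, 79), (-88, 80), (-87, 76), (-87, 79), (-86, 77), (-85, 76), (-85, 78), (-84, 73), (-84, 78), (-83, 80), (-82, 76), (-82, 77), (-82, 79), (-81, 76), (-81, 77), (-80, 78), (-80, 77), (-80, 82), (-79, 75), (-76, 61), (-76, 64), (-75, 60), (-75, 62), (-74, 61), (-74, 63), (-73, 60)]
top -75 [(-88, 76), (-88, 74), (-88, 78), (-87, 75), (-87, 79), (-87, 80), (-86, 77), (-85, 79), (-85, 80), (-85, 74), (-84, 78), (-84, 77), (-83, 81), (-83, 78), (-83, 81), (-82, 77), (-82, 79), (-81, 77), (-81, 80), (-80, 80), (-80, 78), (-79, 81), (-79, 77), (-78, 73), (-76, 62), (-75, 60), (-74, 63), (-74, 60), (-73, 63), (-73, 60)]
top 0 [(-89, 60), (-89, 53), (-89, 52), (-89, 53), (-88, 59), (-88, 59), (-88, 62), (-88, 59), (-88, 58), (-87, 57), (-87, 58), (-87, 57), (-87, 57), (-87, 55), (-86, 58), (-86, 59), (-86, 58), (-85, 59), (-85, 59), (-85, 57), (-85, 58), (-84, 58), (-84, 57), (-84, 56), (-84, 54), (-84, 60), (-83, 55), (-83, 56), (-83, 60), (-83, 55)]
(array([ 0,  0,  2, 18, 17, 17,  7,  0, 16, 18, 19, 19, 21,
[... 846 characters left out ...]
(-77, 59), (-77, 59), (-77, 59), (-77, 61), (-75, 58), (-75, 59), (-75, 61)]
side 0 [(-91, 55), (-91, 56), (-91, 56), (-91, 55), (-91, 53), (-91, 56), (-91, 55), (-91, 54), (-91, 57), (-89, 53), (-89, 55), (-89, 54), (-88, 52), (-88, 55), (-88, 55), (-88, 54), (-88, 56), (-86, 53), (-86, 54), (-86, 53), (-86, 55), (-86, 54), (-86, 55), (-86, 54), (-86, 55), (-83, 53), (-83, 53), (-83, 53), (-83, 52), (-83, 56)]
(array([ 0,  0, 21, 18, 18, 18,  6,  0, 17, 18, 15, 18, 14, 18, 16, 14,  0,
       21, 17, 15, 14,  6,  2,  1]), array([-120, -110, -100,  -90,  -80,  -70,  -60,  -50,  -40,  -30,  -20,
        -10,    0,   10,   20,   30,   40,   50,   60,   70,   80,   90,
        100,  110,  120]))
```

```bash
cat >> fit.py <<'E'
from scipy.spatial.transform import Rotation as Ro
p=np.load("pose.npy")
Rb=Ro.from_euler("z",p[2])
def cur():
    s=bot.observe(); return s,np.array(s["position"]),Ro.from_euler("xyz",s["tool_rot"])
def show():
    s,x,R=cur(); tip=x+R.apply([0,0,.017]); d=Rb.inv().apply(tip-[p[0],p[1],0])*1e3
    print("t",round(s["clock"],2),"q",np.round(s["qpos"],2),"tip in box mm",d.round(1),"z-axis in box",Rb.inv().apply(R.apply([0,0,1])).round(2),"x-axis",Rb.inv().apply(R.apply([1,0,0])).round(2),"F",np.round(s["force"],1),"w",round(s["grip_width"],4))
def tip_rows(box_mm,Rt=None,n=8):
    "rows bringing the fingertip to box-frame point (mm); Rt tool rotation in box frame"
    s,x,R=cur(); x1=P(p,np.array(box_mm)/1e3); tip0=x+R.apply([0,0,.017]); R1=R if Rt is None else Rb*Rt
    dv=(R.inv()*R1).as_rotvec()
    a=x; A=R
    for i in range(1,n+1):
        B=R*Ro.from_rotvec(dv*i/n); b=tip0+(x1-tip0)*i/n-B.apply([0,0,.017])
        t=A.inv().apply(b-a)*1e3; w=np.degrees((A.inv()*B).as_rotvec()); print([*t.round(1).tolist(),*w.round(2).tolist()]); a,A=b,B
E
python3 - <<'E'
from fit import *
show(); tip_rows((-64,-75,150),n=14)
print(P(p,(-.064,-.075,.12)),P(p,(-.083,0,.05)))
E
```

```text
t 0.1 q [ 1.17  0.52 -0.04  1.6   0.02  1.02 -0.11] tip in box mm [-211.7 -717.5  193.1] z-axis in box [-0.  0. -1.] x-axis [ 0.6 -0.8 -0. ] F [-0.4 -1.   0.7] w 0.0853
[-30.6, -35.8, 3.1, 0.0, 0.0, 0.0]
[-30.6, -35.8, 3.1, 0.0, 0.0, 0.0]
[-30.6, -35.8, 3.1, 0.0, 0.0, 0.0]
[-30.6, -35.8, 3.1, 0.0, 0.0, 0.0]
[-30.6, -35.8, 3.1, 0.0, 0.0, 0.0]
[-30.6, -35.8, 3.1, 0.0, 0.0, 0.0]
[-30.6, -35.8, 3.1, 0.0, 0.0, 0.0]
[-30.6, -35.8, 3.1, 0.0, 0.0, 0.0]
[-30.6, -35.8, 3.1, 0.0, 0.0, 0.0]
[-30.6, -35.8, 3.1, 0.0, 0.0, 0.0]
[-30.6, -35.8, 3.1, 0.0, 0.0, 0.0]
[-30.6, -35.8, 3.1, 0.0, 0.0, 0.0]
[-30.6, -35.8, 3.1, 0.0, 0.0, 0.0]
[-30.6, -35.8, 3.1, 0.0, 0.0, 0.0]
[ 0.53817391 -0.02155456  0.12      ] [0.5425341  0.05569173 0.05      ]
```

arm_command(
  targets=[
    [-31,-36,0,0,0,0],
    [-31,-36,0,0,0,0],
    [-31,-36,0,0,0,0],
    [-31,-36,0,0,0,0],
    [-31,-36,0,0,0,0],
    [-31,-36,0,0,0,0],
    [-31,-36,0,0,0,0],
    [-31,-36,0,0,0,0],
  ],
  grip=0,
)

```text
clock: 0.9
position: [0.3971, -0.2542, 0.2075]
tool_rot: [3.139, 0.002, -1.247]
force: [1.1, -0.1, -0.4]
grip_width: 0.0
```

```bash
python3 - <<'E'
from fit import *
show()
R=Ro.from_matrix(np.array([[0,-1,0],[-1,0,0],[0,0,-1]]).T)
tip_rows((-64,-75,150),R,n=8)
E
```

```text
t 0.9 q [ 0.58  0.29 -0.17  1.98  0.06  0.88 -0.87] tip in box mm [-128.9 -339.2  190.5] z-axis in box [-0.  0. -1.] x-axis [ 0.59 -0.81 -0.  ] F [ 1.1 -0.1 -0.4] w 0.0
[-22.0, -26.0, 5.0, 0.03, 0.01, 4.5]
[-23.9, -24.2, 5.0, 0.03, 0.01, 4.5]
[-25.7, -22.2, 5.1, 0.03, 0.01, 4.5]
[-27.4, -20.1, 5.1, 0.03, 0.01, 4.5]
[-28.9, -17.9, 5.1, 0.03, 0.01, 4.5]
[-30.2, -15.6, 5.1, 0.03, 0.01, 4.5]
[-31.4, -13.2, 5.1, 0.03, 0.01, 4.5]
[-32.3, -10.7, 5.1, 0.03, 0.01, 4.5]
```

```bash
cat >> fit.py <<'E'
RD=Ro.from_matrix(np.array([[0,1,0],[1,0,0],[0,0,-1]]).T)
E
python3 - <<'E'
from fit import *
tip_rows((-64,-75,110),RD,n=17)
E
```

```text
[-10.3, -12.2, 4.7, -0.01, 0.02, -8.47]
[-8.4, -13.6, 4.7, -0.01, 0.02, -8.47]
[-6.3, -14.7, 4.7, -0.01, 0.02, -8.47]
[-4.1, -15.5, 4.7, -0.01, 0.02, -8.47]
[-1.8, -15.9, 4.7, -0.01, 0.02, -8.47]
[0.6, -16.0, 4.7, -0.01, 0.02, -8.47]
[3.0, -15.7, 4.7, -0.01, 0.02, -8.47]
[5.2, -15.1, 4.7, -0.01, 0.02, -8.47]
[7.4, -14.2, 4.7, -0.01, 0.02, -8.47]
[9.4, -12.9, 4.7, -0.01, 0.02, -8.47]
[11.2, -11.4, 4.7, -0.01, 0.02, -8.47]
[12.8, -9.6, 4.7, -0.01, 0.02, -8.47]
[14.1, -7.7, 4.7, -0.01, 0.02, -8.47]
[15.0, -5.5, 4.7, -0.01, 0.02, -8.47]
[15.7, -3.2, 4.7, -0.01, 0.02, -8.47]
[16.0, -0.9, 4.7, -0.01, 0.02, -8.47]
[15.9, 1.5, 4.7, -0.01, 0.02, -8.47]
```

arm_command(
  targets=[
    [-10,-12,3,0,0,-8.5],
    [-8,-14,3,0,0,-8.5],
    [-6,-15,3,0,0,-8.5],
    [-4,-16,3,0,0,-8.5],
    [-2,-16,3,0,0,-8.5],
    [1,-16,3,0,0,-8.5],
    [3,-16,3,0,0,-8.5],
    [5,-15,3,0,0,-8.5],
  ],
)

```text
clock: 1.7
position: [0.4678, -0.1335, 0.1823]
tool_rot: [-3.139, 0.004, -0.043]
force: [0.1, 0.4, -0.4]
grip_width: -0.0
```

arm_command(
  targets=[
    [7,-14,4,0,0,-8.5],
    [9,-13,4,0,0,-8.5],
    [11,-11,4,0,0,-8.5],
    [13,-10,4,0,0,-8.5],
    [14,-8,4,0,0,-8.5],
    [15,-6,4,0,0,-8.5],
    [16,-3,4,0,0,-8.5],
    [16,-1,4,0,0,-8.5],
  ],
)

```text
clock: 2.5
position: [0.5309, -0.017, 0.1479]
tool_rot: [-3.134, -0.0, 1.157]
force: [-0.8, -0.4, -1.1]
grip_width: -0.0002
```

```bash
python3 - <<'E'
from fit import *
show()
tip_rows((-64,-75,90),RD,n=5)
E
```

```text
t 2.5 q [ 0.45  0.55 -0.73  1.88  0.45  0.9   0.66] tip in box mm [-72.5 -72.8 130.9] z-axis in box [-0.01  0.   -1.  ] x-axis [0.11 0.99 0.  ] F [-0.8 -0.4 -1.1] w -0.0002
[-0.2, 1.8, 8.2, -0.08, -0.01, -1.25]
[-0.3, 1.7, 8.2, -0.08, -0.01, -1.25]
[-0.3, 1.7, 8.2, -0.08, -0.01, -1.25]
[-0.4, 1.7, 8.2, -0.08, -0.01, -1.25]
[-0.4, 1.7, 8.2, -0.08, -0.01, -1.25]
```

arm_command(
  targets=[
    [0,2,9,0,0,-1.5],
    [0,2,9,0,0,-1.5],
    [0,2,9,0,0,-1.5],
    [0,2,9,0,0,-1.5],
    [0,2,4,0,0,-0.5],
    [0,0,0,0,0,0],
  ],
)

```text
clock: 3.1
position: [0.5395, -0.0213, 0.103]
tool_rot: [-3.132, -0.0, 1.276]
force: [-0.4, 0.4, 0.4]
grip_width: 0.0002
```

```bash
python3 - <<'E'
from fit import *
show()
f=grab("side"); save(f,"s1.png",(260,130,380,240),5)
for z in (90,62): print([np.round((np.array(pix(f,P(p,np.array([x,-75,z])/1e3)))-[260,130])*5) for x in(-62,-80)])
E
```

```text
t 3.1 q [ 0.44  0.63 -0.71  1.88  0.54  0.84  0.73] tip in box mm [-63.  -74.4  86. ] z-axis in box [-0.01  0.   -1.  ] x-axis [-0.01  1.    0.  ] F [-0.4  0.4  0.4] w 0.0002
[array([239., 380.]), array([202., 381.])]
[array([241., 417.]), array([206., 418.])]
```

View pics/s1.png

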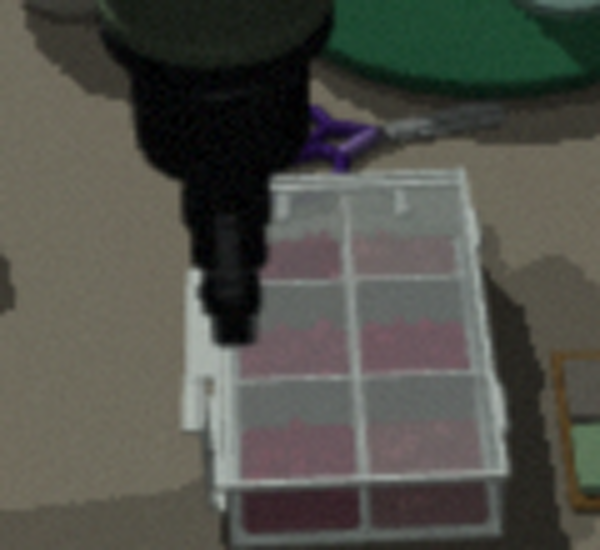

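Tip bottom appears at (235,343), about 40 px above the prediction (239,385); checking with depth.

```bash
python3 - <<'E'
from fit import *
for n in("side","top"):
    f=grab(n); fl=200/np.tan(np.radians(f["fov_y"])/2)
    v,u=np.mgrid[:400,:640]; d=f["depth"]; C=np.stack([(u-f["cx"])/fl*d,(v-f["cy"])/fl*d,d],-1)
    W=(C-f["t"])@np.array(f["R"]); B=Rb.inv().apply((W.reshape(-1,3)-[p[0],p[1],0]))*1e3
    m=(d.ravel()>0)&(abs(B[:,0]+63)<45)&(abs(B[:,1]+75)<45)&(B[:,2]>84)
    b=B[m]; 
    for lo in range(84,180,8):
        k=b[(b[:,2]>=lo)&(b[:,2]<lo+8)]
        if len(k): print(n,lo,len(k),k.min(0).round(),k.max(0).round())
E
```

```text
side 124 9 [-74. -87. 125.] [-55. -79. 132.]
side 132 21 [-74. -89. 132.] [-54. -80. 140.]
side 140 17 [-73. -89. 140.] [-54. -80. 147.]
side 148 8 [-68. -89. 148.] [-56. -86. 152.]
side 164 6 [ -69. -105.  166.] [-51. -81. 172.]
side 172 4 [ -67. -110.  173.] [ -51. -106.  177.]
```

arm_command(
  targets=[
    [0,0,5,0,0,0],
    [0,0,5,0,0,0],
    [0,0,4,0,0,0],
    [0,0,0,0,0,0],
  ],
)

```text
clock: 3.65
position: [0.5399, -0.021, 0.0895]
tool_rot: [-3.134, -0.001, 1.275]
force: [0.6, -0.0, -0.1]
grip_width: 0.0005
```

```bash
python3 - <<'E'
from fit import *
show()
n="side"
f=grab(n); fl=200/np.tan(np.radians(f["fov_y"])/2)
v,u=np.mgrid[:400,:640]; d=f["depth"]; C=np.stack([(u-f["cx"])/fl*d,(v-f["cy"])/fl*d,d],-1)
W=(C-f["t"])@np.array(f["R"]); B=Rb.inv().apply((W.reshape(-1,3)-[p[0],p[1],0]))*1e3
B=B.reshape(400,640,3)
for r in range(185,222,2): print(r,[tuple(B[r,c].round().astype(int).tolist()) for c in(304,307,310)])
save(f,"s2.png",(280,160,360,240),8)
E
```

```text
t 3.65 q [ 0.43  0.65 -0.7   1.89  0.56  0.81  0.71] tip in box mm [-62.6 -73.9  72.5] z-axis in box [-0.01  0.   -1.  ] x-axis [-0.01  1.    0.  ] F [ 0.6 -0.  -0.1] w 0.0005
185 [(-65, -120, 209), (-58, -120, 209), (-53, -91, 179)]
187 [(-65, -122, 205), (-59, -124, 207), (-53, -90, 172)]
189 [(-65, -127, 204), (-59, -127, 204), (-53, -119, 195)]
191 [(-65, -129, 200), (-59, -130, 201), (-52, -131, 201)]
193 [(-66, -133, 198), (-59, -136, 200), (-53, -134, 199)]
195 [(-66, -131, 189), (-60, -130, 188), (-53, -128, 185)]
197 [(-69, -85, 134), (-62, -88, 137), (-55, -79, 126)]
199 [(-69, -86, 128), (-62, -86, 128), (-55, -81, 121)]
201 [(-69, -87, 122), (-62, -86, 120), (-55, -80, 113)]
203 [(-73, -34, 56), (-65, -34, 56), (-57, -36, 58)]
205 [(-73, -40, 55), (-65, -40, 55), (-57, -41, 55)]
207 [(-73, -48, 56), (-65, -49, 56), (-57, -47, 54)]
209 [(-73, -54, 56), (-65, -55, 55), (-58, -54, 54)]
211 [(-73, -60, 54), (-65, -61, 55), (-58, -59, 52)]
213 [(-73, -68, 55), (-65, -66, 53), (-58, -69, 55)]
215 [(-73, -73, 54), (-65, -75, 55), (-58, -74, 54)]
217 [(-73, -80, 54), (-65, -81, 55), (-58, -82, 56)]
219 [(-73, -86, 53), (-66, -89, 56), (-58, -88, 54)]
221 [(-73, -95, 56), (-66, -95, 56), (-58, -94, 54)]
```

View pics/s2.png

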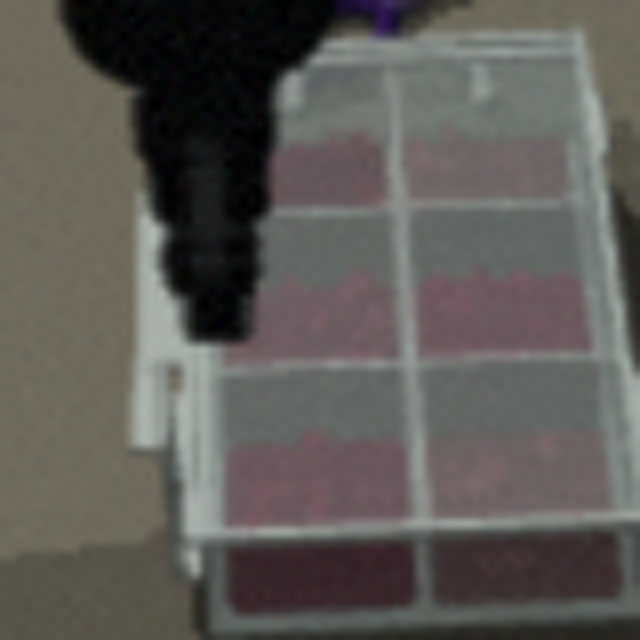

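The depth places the fingertip near z ≈ 113 mm, about 40 mm above the stated pose (x and y agree). The whole gripper shows the same offset, so I'll go down in steps and measure.

arm_command(
  targets=[
    [0,-1,8,0,0,0],
    [0,0,8,0,0,0],
    [0,0,8,0,0,0],
    [0,0,8,0,0,0],
    [0,0,0,0,0,0],
  ],
)

```text
clock: 4.2
position: [0.5385, -0.0205, 0.0547]
tool_rot: [-3.134, -0.001, 1.275]
force: [-0.3, -0.2, 0.4]
grip_width: 0.0002
```

```bash
cat >> fit.py <<'E'
def cloud(f):
    fl=200/np.tan(np.radians(f["fov_y"])/2)
    v,u=np.mgrid[:400,:640]; d=f["depth"]; C=np.stack([(u-f["cx"])/fl*d,(v-f["cy"])/fl*d,d],-1)
    W=(C-f["t"])@np.array(f["R"]); return (Rb.inv().apply((W.reshape(-1,3)-[p[0],p[1],0]))*1e3).reshape(400,640,3)
E
python3 - <<'E'
from fit import *
show()
f=grab("side"); B=cloud(f); print(bot.observe()["position"])
for r in range(195,222): print(r,[tuple(B[r,c].round().astype(int).tolist())+(int(f["color"][r,c].sum()),) for c in(304,307,310)])
E
```

```text
t 4.2 q [ 0.4   0.69 -0.66  1.92  0.61  0.75  0.66] tip in box mm [-64.1 -73.9  37.7] z-axis in box [-0.01  0.   -1.  ] x-axis [-0.01  1.    0.  ] F [-0.3 -0.2  0.4] w 0.0002
[ 0.53873782 -0.02041936  0.05515532]
195 [(-67, -118, 176, 78), (-60, -120, 177, 93), (-54, -87, 142, 10)]
196 [(-67, -121, 176, 80), (-60, -120, 174, 90), (-54, -89, 141, 14)]
197 [(-67, -121, 173, 85), (-60, -122, 173, 85), (-55, -89, 137, 16)]
198 [(-67, -123, 172, 82), (-60, -123, 171, 93), (-55, -89, 134, 34)]
199 [(-67, -125, 170, 84), (-60, -126, 171, 90), (-54, -118, 162, 49)]
200 [(-67, -127, 169, 71), (-60, -128, 170, 81), (-54, -126, 167, 33)]
201 [(-67, -129, 169, 59), (-60, -131, 170, 67), (-54, -129, 168, 19)]
202 [(-67, -132, 168, 59), (-61, -131, 166, 64), (-54, -131, 166, 25)]
203 [(-67, -134, 167, 78), (-61, -134, 167, 84), (-54, -132, 164, 23)]
204 [(-67, -133, 163, 54), (-61, -135, 164, 60), (-54, -135, 164, 25)]
205 [(-68, -135, 161, 51), (-61, -135, 161, 47), (-54, -135, 161, 21)]
206 [(-68, -123, 145, 22), (-62, -122, 143, 30), (-55, -117, 137, 32)]
207 [(-71, -87, 101, 52), (-63, -88, 10
[... 273 characters left out ...]
(-57, -80, 77, 145)]
212 [(-73, -63, 54, 359), (-65, -65, 55, 260), (-58, -66, 56, 283)]
213 [(-73, -66, 53, 462), (-65, -68, 55, 365), (-58, -68, 54, 306)]
214 [(-73, -70, 55, 440), (-65, -72, 56, 391), (-58, -72, 56, 302)]
215 [(-73, -74, 55, 443), (-65, -75, 55, 391), (-58, -74, 54, 296)]
216 [(-73, -75, 53, 442), (-65, -78, 55, 394), (-58, -80, 57, 294)]
217 [(-73, -80, 55, 440), (-66, -81, 54, 412), (-58, -82, 56, 291)]
218 [(-73, -84, 55, 435), (-66, -83, 53, 419), (-58, -84, 55, 288)]
219 [(-73, -87, 54, 437), (-66, -86, 53, 415), (-58, -87, 54, 293)]
220 [(-73, -90, 54, 458), (-66, -92, 56, 403), (-58, -91, 55, 289)]
221 [(-73, -92, 53, 476), (-66, -93, 54, 421), (-58, -94, 55, 288)]
```

arm_command(
  targets=[
    [0,0,7,0,0,0],
    [0,0,7,0,0,0],
    [0,0,0,0,0,0],
    [0,-4,0,0,0,0],
    [0,-4,0,0,0,0],
    [0,-4,0,0,0,0],
    [0,-4,0,0,0,0],
  ],
)

```text
clock: 4.95
position: [0.5231, -0.0154, 0.0408]
tool_rot: [-3.136, -0.001, 1.275]
force: [0.9, -0.9, -0.2]
grip_width: 0.0002
```

```bash
sed -i 's/\.017\]/TIP]/g; s/^def cur/TIP=-.026\ndef cur/' fit.py; python3 - <<'E'
from fit import *
show()
E
```

```text
t 4.95 q [ 0.38  0.7  -0.64  1.96  0.63  0.7   0.62] tip in box mm [-80.1 -73.6  66.8] z-axis in box [-0.01  0.   -1.  ] x-axis [-0.01  1.    0.  ] F [ 0.9 -0.9 -0.2] w 0.0002
```

arm_command(
  targets=[
    [0,-4,0,0,0,0],
    [0,-4,0,0,0,0],
    [0,-4,0,0,0,0],
    [0,-4,0,0,0,0],
    [0,-4,0,0,0,0],
    [0,0,0,0,0,0],
  ],
)

```text
clock: 5.55
position: [0.5018, -0.0089, 0.0414]
tool_rot: [-3.137, -0.001, 1.275]
force: [0.9, -0.8, 0.1]
grip_width: 0.0
```

```bash
python3 - <<'E'
from fit import *
show()
for n in("top","side"):
    f=grab(n); B=cloud(f).reshape(-1,3)
    for y0 in(75,-75):
        m=(f["depth"].ravel()>0)&(B[:,0]<-71)&(B[:,0]>-150)&(abs(B[:,1]-y0)<20)&(B[:,2]>25)&(B[:,2]<150); b=B[m]; b=b[np.argsort(b[:,0])]; print(n,y0,[tuple(q) for q in b[:60:3].round().astype(int)[:, [0,1,2]].tolist()])
save(f,"s3.png",(260,130,380,240),5)
E
```

```text
t 5.55 q [ 0.38  0.67 -0.64  2.02  0.64  0.66  0.59] tip in box mm [-102.3  -73.8   67.4] z-axis in box [-0.  0. -1.] x-axis [-0.01  1.    0.  ] F [ 0.9 -0.8  0.1] w 0.0
top 75 [(-90, 65, 82), (-90, 93, 77), (-89, 90, 79), (-89, 71, 79), (-88, 76, 80), (-88, 61, 78), (-87, 58, 78), (-87, 67, 77), (-86, 72, 77), (-85, 78, 78), (-85, 94, 77), (-85, 59, 79), (-84, 73, 78), (-83, 89, 78), (-83, 62, 78), (-82, 60, 78), (-82, 77, 76), (-82, 69, 75), (-81, 82, 80), (-81, 74, 76)]
top -75 []
side 75 [(-73, 58, 54)]
side -75 [(-124, -80, 57), (-123, -91, 58), (-121, -66, 60), (-121, -76, 60), (-121, -88, 59), (-120, -92, 60), (-118, -90, 132), (-118, -74, 62), (-118, -81, 62), (-118, -92, 140), (-117, -89, 123), (-116, -90, 132), (-116, -70, 64), (-115, -90, 139), (-115, -92, 63), (-115, -88, 122), (-114, -87, 131), (-113, -86, 59), (-113, -93, 61), (-112, -88, 122)]
```

View pics/s3.png

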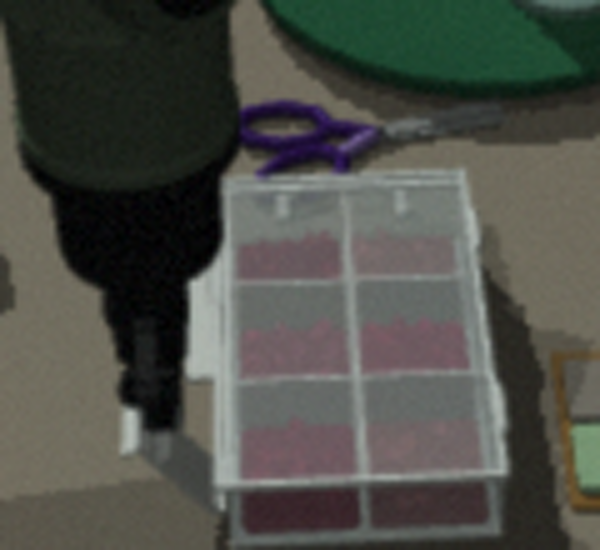

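The right latch is tipped about 0.65 rad (tab end near (130,430)) and the box hasn't moved. Now the left one.

arm_command(
  targets=[
    [0,0,-15,0,0,0],
    [0,0,-15,0,0,0],
    [25,4,0,0,0,0],
    [30,9,0,0,0,0],
    [30,9,0,0,0,0],
    [30,9,0,0,0,0],
    [30,8,0,0,0,0],
    [4,0,0,0,0,0],
  ],
)

```text
clock: 6.45
position: [0.5881, 0.1254, 0.0828]
tool_rot: [-3.14, -0.004, 1.27]
force: [-1.2, 0.7, -0.4]
grip_width: -0.0001
```

```bash
python3 - <<'E'
from fit import *
show()
tip_rows((-64,75,67),RD,n=4)
E
```

```text
t 6.45 q [ 0.15  0.73 -0.68  1.74  0.57  0.87  0.49] tip in box mm [-60.4  80.  108.8] z-axis in box [-0.  0. -1.] x-axis [-0.  1.  0.] F [-1.2  0.7 -0.4] w -0.0001
[-1.3, -0.9, 10.4, -0.02, -0.06, 0.05]
[-1.3, -0.9, 10.4, -0.02, -0.06, 0.05]
[-1.3, -0.9, 10.4, -0.02, -0.06, 0.05]
[-1.3, -0.9, 10.4, -0.02, -0.06, 0.05]
```

arm_command(
  targets=[
    [-2,-1,10,0,0,0],
    [-2,-1,10,0,0,0],
    [-1,-1,10,0,0,0],
    [0,0,8,0,0,0],
    [0,0,3,0,0,0],
    [0,0,0,0,0,0],
  ],
)

```text
clock: 7.05
position: [0.5824, 0.1181, 0.0398]
tool_rot: [-3.14, -0.003, 1.267]
force: [-0.0, 0.0, 0.7]
grip_width: 0.0001
```

```bash
python3 - <<'E'
from fit import *
show()
f=grab("side"); B=cloud(f).reshape(-1,3)
m=(abs(B[:,0]+64)<16)&(abs(B[:,1]-70)<30)&(B[:,2]>62)&(B[:,2]<100)&(f["color"].reshape(-1,3).sum(1)<180); b=B[m]; print(b[np.argsort(b[:,2])][:12].round())
E
```

```text
t 7.05 q [ 0.13  0.78 -0.64  1.78  0.62  0.79  0.45] tip in box mm [-63.6  71.4  65.8] z-axis in box [-0.  0. -1.] x-axis [-0.  1.  0.] F [-0.   0.   0.7] w 0.0001
[[-55.  65.  65.]
 [-61.  61.  65.]
 [-72.  66.  66.]
 [-58.  60.  66.]
 [-69.  60.  67.]
 [-64.  60.  67.]
 [-66.  59.  68.]
 [-55.  66.  69.]
 [-63.  60.  71.]
 [-66.  63.  71.]
 [-66.  59.  71.]
 [-69.  59.  72.]]
```

Depth now puts the tip at z ≈ 65 behind the left tab, as planned. Push.

arm_command(
  targets=[
    [0,-4,0,0,0,0],
    [0,-4,0,0,0,0],
    [0,-4,0,0,0,0],
    [0,-4,0,0,0,0],
    [0,-4,0,0,0,0],
    [0,-4,0,0,0,0],
    [0,-4,0,0,0,0],
    [0,-4,0,0,0,0],
  ],
)

```text
clock: 7.9
position: [0.5504, 0.1287, 0.0413]
tool_rot: [3.141, -0.004, 1.267]
force: [1.7, -0.9, -0.3]
grip_width: 0.0001
```

arm_command(
  targets=[
    [0,-4,0,0,0,0],
    [0,0,0,0,0,0],
    [0,0,-15,0,0,0],
    [0,0,-20,0,0,0],
    [0,-20,-20,0,0,0],
    [-10,-30,-20,0,0,0],
    [-20,-30,-20,0,0,0],
    [-20,-30,-20,0,0,0],
  ],
)

```text
clock: 8.7
position: [0.4235, 0.1164, 0.1619]
tool_rot: [-3.139, -0.005, 1.268]
force: [-0.5, -0.5, 2.5]
grip_width: 0.0004
```

```bash
python3 - <<'E'
from fit import *
show()
f=grab("side"); B=cloud(f).reshape(-1,3)
for y0 in(75,-75):
    m=(f["depth"].ravel()>0)&(B[:,0]<-77)&(B[:,0]>-150)&(abs(B[:,1]-y0)<17)&(B[:,2]>25)&(B[:,2]<90); b=B[m]; b=b[np.argsort(b[:,0])]; print(y0,[tuple(q) for q in b[:40:3].round().astype(int).tolist()])
m=(abs(B[:,0])<60)&(abs(B[:,1])<100)&(B[:,2]<70); print(np.median(B[m][:,2]))
E
```

```text
t 8.7 q [ 0.27  0.4  -0.83  2.09  0.4   0.81  0.47] tip in box mm [-214.7   22.1  187.9] z-axis in box [-0.    0.01 -1.  ] x-axis [-0.    1.    0.01] F [-0.5 -0.5  2.5] w 0.0004
75 [(-123, 90, 57), (-123, 75, 59), (-122, 61, 61), (-120, 85, 61), (-120, 72, 62), (-117, 87, 63), (-117, 59, 59), (-117, 72, 66), (-114, 91, 64), (-114, 73, 61), (-114, 65, 61), (-112, 88, 58), (-112, 79, 59), (-111, 62, 59)]
-75 [(-124, -77, 58), (-123, -89, 60), (-121, -71, 59), (-121, -78, 59), (-120, -88, 62), (-118, -64, 62), (-118, -74, 62), (-118, -91, 62), (-116, -67, 61), (-116, -71, 62), (-115, -90, 61), (-115, -87, 65), (-113, -67, 61), (-113, -80, 60)]
54.8373589596859
```

```bash
cat > fk.py <<'E'
import numpy as np
from scipy.spatial.transform import Rotation as Ro
def fk(q,k):
    h,L1,L2,L3,a=k; R=Ro.identity(); x=np.array([0,0,h]); 
    R=Ro.from_euler("z",-q[0])*Ro.from_euler("y",q[1])*Ro.from_euler("z",-q[2])
    x=x+R.apply([a,0,L1]); R=R*Ro.from_euler("y",q[3])*Ro.from_euler("z",-q[4])
    x=x+R.apply([-a,0,L2]); R=R*Ro.from_euler("y",q[5])*Ro.from_euler("z",-q[6])
    return x+R.apply([0,0,L3]),R
E
python3 - <<'E'
from fit import *; from fk import *
s=bot.observe()
D=[([1.16678182,0.52202532,-0.03631108,1.59999317,0.02118082,1.02109882,-0.11281115],[.20462,-.59018,.21002],[3.1415,.0011,-1.237]),
(s["qpos"],s["position"],s["tool_rot"]),
([.58,.29,-.17,1.98,.06,.88,-.87],[.3971,-.2542,.2075],[3.139,.002,-1.247]),
([.45,.55,-.73,1.88,.45,.9,.66],[.5309,-.017,.1479],[-3.134,0,1.157]),
([.40,.69,-.66,1.92,.61,.75,.66],[.5385,-.0205,.0547],[-3.134,-.001,1.275]),
([.13,.78,-.64,1.78,.62,.79,.45],[.5824,.1181,.0398],[-3.14,-.003,1.267])]
def r(k): return np.concatenate([fk(q,k)[0]-x for q,x,_ in D])
o=least_squares(r,[.35,.45,.45,.3,0]); print(o.x.round(4),(r(o.x)*1e3).round(0))
for q,x,e in D: print(np.degrees((Ro.from_euler("xyz",e).inv()*fk(q,o.x)[1]).magnitude()).round(1))
np.save("k.npy",o.x)
E
```

```text
[-0.944   0.6213  0.4173 -0.8383 -0.0338] [ 51.  26.  -8. -24.   3.   4.   2.  57.  -1.  10.   8.  -0.  15.   6.
   6.  15.   3.  -1.]
180.0
180.0
179.9
179.9
180.0
179.8
```

```bash
cat > fk.py <<'E'
import numpy as np
from scipy.spatial.transform import Rotation as Ro
def fk(q,k,full=False):
    hL,L1,L2,s,a,b,c,L3=list(k)+([.3] if len(k)<8 else [])
    R=Ro.from_euler("z",-q[0]); x=np.array([0,0,hL+L3])+R.apply([s,0,0])
    R=R*Ro.from_euler("y",q[1])*Ro.from_euler("z",-q[2])
    x=x+R.apply([a,0,L1]); e=x; R=R*Ro.from_euler("y",q[3])*Ro.from_euler("z",-q[4])
    x=x+R.apply([b,0,L2]); w=x; R=R*Ro.from_euler("y",q[5])*Ro.from_euler("z",-q[6])
    x=x+R.apply([0,0,L3]); return (x,R*Ro.from_euler("z",np.pi),e,w) if full else (x,R*Ro.from_euler("z",np.pi))
E
python3 - <<'E'
from fit import *; from fk import *
s=bot.observe()
D=[([1.16678182,0.52202532,-0.03631108,1.59999317,0.02118082,1.02109882,-0.11281115],[.20462,-.59018,.21002],[3.1415,.0011,-1.237]),
(s["qpos"],s["position"],s["tool_rot"]),
([.58,.29,-.17,1.98,.06,.88,-.87],[.3971,-.2542,.2075],[3.139,.002,-1.247]),
([.45,.55,-.73,1.88,.45,.9,.66],[.5309,-.017,.1479],[-3.134,0,1.157]),
([.40,.69,-.66,1.92,.61,.75,.66],[.5385,-.0205,.0547],[-3.134,-.001,1.275]),
([.43,.65,-.70,1.89,.56,.81,.71],[.5399,-.021,.0895],[-3.134,-.001,1.275]),
([.38,.67,-.64,2.02,.64,.66,.59],[.5018,-.0089,.0414],[-3.14,-.003,1.267]),
([.15,.73,-.68,1.74,.57,.87,.49],[.5881,.1254,.0828],[-3.14,-.003,1.267]),
([.13,.78,-.64,1.78,.62,.79,.45],[.5824,.1181,.0398],[-3.14,-.003,1.267])]
w=np.repeat([5,5]+[1]*7,3)
def r(k): return w*np.concatenate([fk(q,list(k)+[.3])[0]-x for q,x,_ in D])
o=least_squares(r,[.07,.45,.45,0,0,0,0]); print(o.x.round(4),(r(o.x)/w*1e3).round(0))
np.save("k.npy",o.x); import pickle; pickle.dump(D,open("D.pkl","wb"))
E
```

```text
[-0.1     0.5374  0.385   0.0618 -0.0536 -0.0203  0.    ] [51. 24. -2. -1. -3. -1. 22. 44. -8. -1.  4.  4. 13.  5. 17. 13.  3. 12.
 17.  6. 15. 13.  5. 16. 15. 13. 18.]
```

```bash
cat > fk.py <<'E'
import numpy as np
from scipy.spatial.transform import Rotation as Ro
def fk(q,k,L3=.3,full=False):
    hL,L1,L2,s,a,b,d,e1,f=k
    R=Ro.from_euler("z",-q[0]); x=np.array([0,0,hL+L3])+R.apply([s,d,0])
    R=R*Ro.from_euler("y",q[1])*Ro.from_euler("z",-q[2])
    x=x+R.apply([a,e1,L1]); e=x; R=R*Ro.from_euler("y",q[3])*Ro.from_euler("z",-q[4])
    x=x+R.apply([b,f,L2]); w=x; R=R*Ro.from_euler("y",q[5])*Ro.from_euler("z",-q[6])
    x=x+R.apply([0,0,L3]); return (x,R*Ro.from_euler("z",np.pi),e,w) if full else (x,R*Ro.from_euler("z",np.pi))
E
python3 - <<'E'
from fit import *; from fk import *
D=pickle.load(open("D.pkl","rb"))
w=np.repeat([3,3]+[1]*7,3)
def r(k): return np.r_[w*np.concatenate([fk(q,k)[0]-x for q,x,_ in D]),.003*np.array(k)[3:]]
o=least_squares(r,[.07,.45,.45,0,0,0,0,0,0]); print(o.x.round(4),(r(o.x)[:-6]/w*1e3).round(0))
np.save("k.npy",o.x)
E
```

```text
[-0.0297  0.5287  0.4196  0.0008 -0.0006 -0.0018 -0.022  -0.0366 -0.0008] [-0.  0.  0. -0. -1.  0.  3.  1.  1. -3.  3. -3. -2. -0.  2.  3.  1. -0.
  1. -2.  0.  2.  1.  1. -0.  4. -1.]
```

arm_command(
  targets=[
    [0,0,-10,0,-8,0],
    [0,0,-5,0,-8,0],
    [0,0,0,0,-8,0],
    [0,0,0,0,-8,0],
    [0,0,0,0,0,0],
  ],
)

```text
clock: 9.25
position: [0.4206, 0.1119, 0.188]
tool_rot: [3.128, 0.576, 1.252]
force: [-0.6, -0.3, 0.1]
grip_width: 0.0002
```

```bash
python3 - <<'E'
from fit import *; from fk import *
show(); s=bot.observe(); k=np.load("k.npy")
D=pickle.load(open("D.pkl","rb")); D.append((s["qpos"],s["position"],s["tool_rot"])); pickle.dump(D,open("D.pkl","wb"))
w=np.repeat([3,3]+[1]*7+[3],3)
def r(k): return np.r_[w*np.concatenate([fk(q,k[:9],k[9])[0]-x for q,x,_ in D]),.003*np.array(k)[3:9]]
o=least_squares(r,[*k,.3]); print(o.x.round(4),(r(o.x)[:-6]/w*1e3).round(0)); np.save("k2.npy",o.x)
f=grab("side"); B=cloud(f); C=B.reshape(-1,3)
xx,R=s["position"],Ro.from_euler("xyz",s["tool_rot"]); T=(R.inv().apply(Rb.apply(C/1e3)+[p[0],p[1],0]-xx)*1e3)
m=(np.linalg.norm(T[:,:2],axis=1)<25)&(T[:,2]>-80)&(f["depth"].ravel()>0); t=T[m]; print("tool-frame z of finger points max",np.sort(t[:,2])[-12:].round(), len(t))
E
```

```text
t 9.25 q [-0.18  0.59 -0.67  1.82  0.58  1.45  0.14] tip in box mm [-216.3   31.2  209.8] z-axis in box [ 0.01 -0.55 -0.84] x-axis [ 0.01  0.84 -0.55] F [-0.6 -0.3  0.1] w 0.0002
[-3.100e-02  5.290e-01  4.187e-01  1.000e-03 -5.000e-04 -2.500e-03
 -2.220e-02 -3.690e-02 -3.000e-04  3.475e-01] [-0.  0.  0. -0. -1.  0.  3.  1.  1. -4.  3. -3. -2. -1.  1.  3.  1. -0.
  1. -2. -0.  3.  1.  1.  0.  4. -1. -0.  0.  0.]
tool-frame z of finger points max [239. 240. 240. 240. 240. 240. 240. 241. 241. 243. 243. 243.] 499
```

```bash
cat > ik.py <<'E'
from fit import *; from fk import *
k=np.load("k2.npy"); lo=np.array([-2.91,-.3,-1.5,.17,-1.26,.16,-2.52])+.03; hi=np.array([2.91,2.13,1.42,2.43,4.41,1.93,2.52])-.03
def FK(q): return fk(q,k[:9],k[9])
def solve(x,R,q0,reg=.003,qr=None):
    qr=q0 if qr is None else qr
    def r(q):
        a,A=FK(q); return np.r_[(a-x)*10,(A.inv()*R).as_rotvec()*3,reg*(q-qr)]
    o=least_squares(r,np.clip(q0,lo+1e-3,hi-1e-3),bounds=(lo,hi)); a,A=FK(o.x)
    return o.x,np.linalg.norm(a-x)*1e3,np.degrees((A.inv()*R).magnitude())
E
python3 - <<'E'
from ik import *
s,x,R=cur(); f=grab("side"); B=cloud(f); fl=f["color"].sum(2)
T=R.inv().apply(Rb.apply(B.reshape(-1,3)/1e3)+[p[0],p[1],0]-x)*1e3
bx=Rb.inv().apply(x-[p[0],p[1],0])*1e3; print("TCP box",bx.round())
C=B.reshape(-1,3); m=(C[:,2]>150)&(np.linalg.norm(C-bx,axis=1)<90)
b=C[m]; ax=Rb.inv().apply(R.apply([0,0,1])); al=(b-bx)@ax; o=np.argsort(-al); print(np.c_[b[o],al[o]][:25:2].round())
# IK search of lift start
rng=np.random.default_rng(0)
for tilt in(30,45):
  Rt=RD*Ro.from_euler("x",-tilt,degrees=True); Rw=Rb*Rt; ax=Rt.apply([0,0,1]); print(tilt,ax.round(2))
  tcp=P(p,(np.array([-80,0,38])-np.array([0,0,0])+26*ax)/1e3)
  S=[]
  for i in range(40):
    q,e,a=solve(tcp,Rw,rng.uniform(lo,hi),1e-4)
    if e<1 and a<.5: S.append(q)
  for q in sorted(S,key=lambda q:np.abs(q-s["qpos"]).max())[:6]: print(q.round(2))
E
```

```text
TCP box [-216.   16.  188.]
[[-208.   22.  209.  -21.]
 [-216.   24.  208.  -21.]
 [-213.   22.  210.  -21.]
 [-220.   22.  211.  -22.]
 [-207.   27.  208.  -23.]
 [-211.   26.  210.  -23.]
 [-216.   26.  210.  -23.]
 [-213.   23.  212.  -24.]
 [-220.   23.  213.  -24.]
 [-206.   28.  211.  -25.]
 [-210.   24.  214.  -26.]
 [-227.   27.  213.  -26.]
 [-217.   22.  216.  -26.]]
30 [ 0.5   0.   -0.87]
[ 0.37  0.94 -1.04  2.26  1.86  1.07 -0.67]
[ 0.4   0.97 -1.09  2.26  1.86  1.12 -0.65]
[ 0.34  0.9  -0.99  2.26  1.86  1.02 -0.7 ]
[ 0.44  1.01 -1.15  2.26  1.87  1.17 -0.62]
[ 0.29  0.86 -0.9   2.26  1.87  0.95 -0.74]
[ 0.27  0.84 -0.88  2.26  1.87  0.93 -0.75]
45 [ 0.71  0.   -0.71]
[ 0.22  1.03 -0.95  2.38  2.15  1.39 -1.01]
[ 0.28  1.09 -1.04  2.38  2.15  1.46 -0.95]
[ 0.28  1.09 -1.04  2.38  2.15  1.47 -0.94]
[ 0.3   1.11 -1.07  2.38  2.15  1.49 -0.92]
[ 0.14  0.97 -0.84  2.39  2.15  1.31 -1.08]
[ 0.31  1.13 -1.1   2.38  2.15  1.51 -0.9 ]
```

```bash
sed -i 's/TIP=-.026/TIP=-.023/' fit.py; cat > path.py <<'E'
from ik import *
t=np.radians(30); n_=np.array([np.cos(t),0,np.sin(t)]); a_=np.array([np.sin(t),0,-np.cos(t)])
RT=RD*Ro.from_euler("x",-30,degrees=True)
def Uc(th,s=12):
    return (np.array([70-160*np.cos(th),0,52.5+160*np.sin(th)])+s*a_) if th<np.pi/3 else np.array([70-(160-s)*np.cos(th),0,52.5+(160-s)*np.sin(th)])
def T(th): return Uc(th)-11*n_
def tcp(tip,Rt): return P(p,np.array(tip)/1e3)+(Rb*Rt).apply([0,0,-TIP])
E
python3 - <<'E'
from path import *
s,x,R=cur(); q=np.array(s["qpos"]); R0=Rb.inv()*R
tip0=Rb.inv().apply(x+R.apply([0,0,TIP])-[p[0],p[1],0])*1e3
W=[]
dv=(R0.inv()*RT).as_rotvec()
A=np.array([-170,0,150.])
for i in range(1,9): W.append((tip0+(A-tip0)*i/8,R0*Ro.from_rotvec(dv*i/8),"turn"))
for i in range(1,5): W.append((A+(np.array([-150,0,60])-A)*i/4,RT,"down"))
for i in range(1,4): W.append((np.array([-150,0,60])+np.array([50,0,-32])*i/3,RT,"in"))
for th in np.arange(0,1.95,.15): W.append((T(th),RT,f"{th:.2f}"))
for tp,Rt,l in W:
    q,e,a=solve(tcp(tp,Rt),Rb*Rt,q,.01); print(l,np.round(tp),q.round(2),round(e,1),round(a,1))
print(np.degrees(dv))
E
```

```text
turn [-210.   24.  201.] [-0.15  0.54 -0.68  1.9   0.62  1.34  0.11] 0.0 0.0
turn [-204.   21.  194.] [-0.13  0.5  -0.68  1.96  0.66  1.23  0.08] 0.0 0.0
turn [-198.   17.  186.] [-0.11  0.46 -0.68  2.04  0.72  1.11  0.03] 0.0 0.0
turn [-193.   14.  179.] [-0.1   0.43 -0.68  2.11  0.79  1.   -0.03] 0.0 0.0
turn [-187.   10.  172.] [-0.08  0.4  -0.67  2.18  0.89  0.88 -0.12] 0.0 0.0
turn [-181.    7.  165.] [-0.08  0.37 -0.65  2.26  1.02  0.77 -0.25] 0.0 0.0
turn [-176.    3.  157.] [-0.08  0.36 -0.62  2.33  1.21  0.67 -0.43] 0.0 0.0
turn [-170.    0.  150.] [ 0.08  0.41 -0.79  2.4   1.48  0.7  -0.68] 0.0 0.0
down [-165.    0.  128.] [ 0.23  0.55 -1.    2.4   1.58  0.86 -0.74] 0.0 0.0
down [-160.    0.  105.] [ 0.31  0.7  -1.12  2.4   1.66  1.01 -0.77] 0.0 0.0
down [-155.    0.   82.] [ 0.3   0.77 -1.1   2.4   1.73  1.06 -0.81] 0.0 0.0
down [-150.    0.   60.] [ 0.28  0.84 -1.07  2.4   1.79  1.09 -0.85] 0.0 0.0
in [-133.    0.   49.] [ 0.29  0.87 -1.04  2.37  1.83  1.08 -0.82] 0.0 0.0
in [-117.    0.   39.] [ 0.31  0.89 -1.02  2.34  1.86  1.07 -0.79] 0.0 0.0
in [-100.    0.   28.] [ 0
[... 351 characters left out ...]
-66.   0. 127.] [ 0.43  0.71 -1.09  2.21  1.6   0.93 -0.46] 0.0 0.0
0.75 [-51.   0. 146.] [ 0.46  0.68 -1.1   2.17  1.54  0.92 -0.37] 0.0 0.0
0.90 [-33.   0. 162.] [ 0.49  0.67 -1.11  2.12  1.49  0.91 -0.29] 0.0 0.0
1.05 [-13.   0. 175.] [ 0.51  0.67 -1.11  2.07  1.45  0.91 -0.21] 0.0 0.0
1.20 [  7.   0. 185.] [ 0.52  0.67 -1.11  2.02  1.42  0.91 -0.14] 0.0 0.0
1.35 [ 28.   0. 191.] [ 0.52  0.69 -1.11  1.97  1.4   0.92 -0.08] 0.0 0.0
1.50 [ 50.   0. 195.] [ 0.52  0.71 -1.1   1.91  1.39  0.92 -0.02] 0.0 0.0
1.65 [ 72.   0. 195.] [ 0.52  0.73 -1.09  1.86  1.38  0.93  0.02] 0.0 0.0
1.80 [ 94.   0. 191.] [ 0.52  0.76 -1.08  1.81  1.38  0.93  0.06] 0.0 0.0
[-28.62589928  32.10849447   7.81639668]
```

```bash
python3 - <<'E'
from path import *
tip_rows((-145,0,150),RT,n=8)
E
```

```text
[2.7, 10.2, 7.9, -3.58, 4.01, 0.98]
[2.3, 9.7, 8.5, -3.58, 4.01, 0.98]
[1.8, 9.1, 9.0, -3.58, 4.01, 0.98]
[1.3, 8.5, 9.5, -3.58, 4.01, 0.98]
[0.7, 7.9, 9.9, -3.58, 4.01, 0.98]
[0.1, 7.3, 10.2, -3.58, 4.01, 0.98]
[-0.5, 6.7, 10.4, -3.58, 4.01, 0.98]
[-1.2, 6.1, 10.5, -3.58, 4.01, 0.98]
```

arm_command(
  targets=[
    [3,10,8,-3.6,4,1],
    [2,10,8,-3.6,4,1],
    [2,9,9,-3.6,4,1],
    [1,8,9,-3.6,4,1],
    [1,8,10,-3.6,4,1],
    [0,7,10,-3.6,4,1],
    [0,7,10,-3.6,4,1],
    [-1,6,10,-3.6,4,1],
  ],
)

```text
clock: 10.15
position: [0.495, 0.0664, 0.1411]
tool_rot: [2.608, -0.012, 1.252]
force: [0.8, -1.6, 0.8]
grip_width: 0.0006
```

```bash
python3 - <<'E'
from path import *
show()
tip_rows((-140,0,100),RT,n=6)
E
```

```text
t 10.15 q [-0.06  0.35 -0.55  2.37  1.46  0.57 -0.62] tip in box mm [-143.2   -4.1  160.9] z-axis in box [ 0.51  0.   -0.86] x-axis [0.01 1.   0.01] F [ 0.8 -1.6  0.8] w 0.0006
[0.6, -4.7, 9.0, 0.09, -0.03, -0.18]
[0.6, -4.7, 9.0, 0.09, -0.03, -0.18]
[0.6, -4.7, 9.0, 0.09, -0.03, -0.18]
[0.6, -4.7, 9.0, 0.09, -0.03, -0.18]
[0.6, -4.7, 9.0, 0.09, -0.03, -0.18]
[0.7, -4.7, 9.0, 0.09, -0.03, -0.18]
```

arm_command(
  targets=[
    [1,-6,11,0,0,0],
    [1,-6,11,0,0,0],
    [1,-6,11,0,0,0],
    [1,-6,11,0,0,0],
    [0,-6,11,0,0,0],
    [0,-5,11,0,0,0],
    [0,-5,11,0,0,0],
    [0,-5,11,0,0,0],
  ],
)

```text
clock: 10.95
position: [0.5029, 0.0568, 0.0501]
tool_rot: [2.596, -0.023, 1.235]
force: [0.1, -0.3, 0.3]
grip_width: 0.0001
```

```bash
python3 - <<'E'
from path import *
show()
tip_rows((-102,0,28),RT,n=5)
f=grab("side"); save(f,"s4.png",(240,120,380,240),5)
for X in(Rb.inv().apply(cur()[1]+cur()[2].apply([0,0,TIP])-[p[0],p[1],0])*1e3,(-90,40,54),(-90,-40,54)): print((np.array(pix(f,P(p,np.array(X)/1e3)))-[240,120])*5)
B=cloud(f).reshape(-1,3); s,x,R=cur(); bx=Rb.inv().apply(x-[p[0],p[1],0])*1e3; ax=Rb.inv().apply(R.apply([0,0,1]))
d=B-bx; al=d@ax; m=(np.linalg.norm(d-np.outer(al,ax),axis=1)<20)&(al<20)&(al>-60)&(f["color"].reshape(-1,3).sum(1)<150); o=np.argsort(-al[m]); print(np.c_[B[m][o],al[m][o]][:20:2].round())
E
```

```text
t 10.95 q [-0.04  0.62 -0.57  2.41  1.91  0.73 -1.06] tip in box mm [-133.1  -10.9   69.7] z-axis in box [ 0.52  0.   -0.85] x-axis [0.03 1.   0.02] F [ 0.1 -0.3  0.3] w 0.0001
[2.2, 0.8, 10.4, 0.25, -0.04, -0.44]
[2.2, 0.9, 10.4, 0.25, -0.04, -0.44]
[2.2, 0.9, 10.4, 0.25, -0.04, -0.44]
[2.2, 1.0, 10.3, 0.25, -0.04, -0.44]
[2.2, 1.1, 10.3, 0.25, -0.04, -0.44]
[203.7849768  371.82293304]
[288.61908736 318.74448338]
[287.40789867 427.4294171 ]
[[-129.  -17.   71.  -24.]
 [-126.  -17.   75.  -26.]
 [-129.  -16.   75.  -27.]
 [-132.  -20.   75.  -28.]
 [-140.  -23.   71.  -29.]
 [-142.  -22.   71.  -30.]
 [-129.  -15.   81.  -31.]
 [-134.  -23.   78.  -32.]
 [-128.  -19.   82.  -32.]
 [-142.  -22.   74.  -33.]]
```

View pics/s4.png

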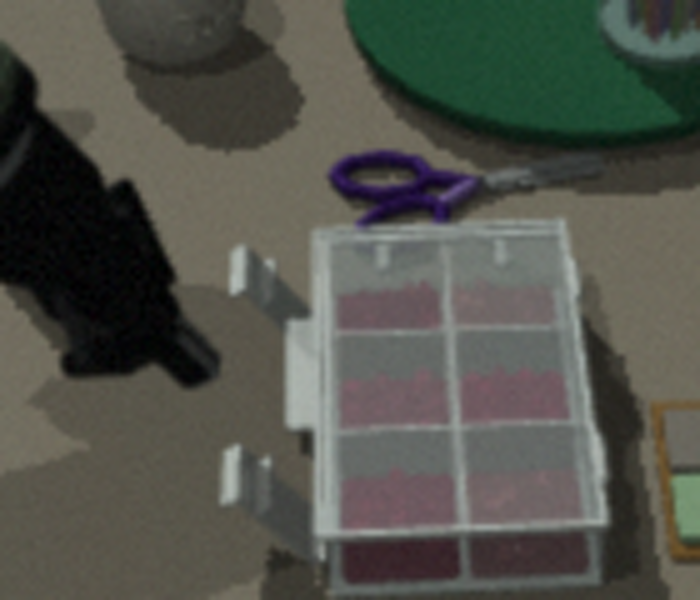

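Both latches lie tipped ((240,270), (232,475)), the lip is at (303,375), and the tip at (205,378) matches the prediction (204,372). Going under the lip.

arm_command(
  targets=[
    [3,0,10,0,0,-0.4],
    [3,0,10,0,0,-0.4],
    [3,0,11,0.3,0,-0.4],
    [2,1,11,0.3,0,-0.4],
    [1,1,10,0.3,0,-0.4],
    [0,0,0,0,0,0],
  ],
)

```text
clock: 11.6
position: [0.5376, 0.0569, 0.0045]
tool_rot: [2.612, -0.003, 1.263]
force: [0.2, 0.3, -0.3]
grip_width: 0.0
```

```bash
python3 - <<'E'
from path import *
show()
tip_rows(T(0)+[2,0,-4],RT,n=3)
for a in np.arange(0,1.9,.1): print(round(a,1),T(a).round(1),(RT.inv().apply(T(a+.1)-T(a))).round(1))
E
```

```text
t 11.6 q [-0.02  0.75 -0.53  2.33  1.99  0.74 -1.04] tip in box mm [-99.7  -0.4  24.3] z-axis in box [ 0.51  0.   -0.86] x-axis [0. 1. 0.] F [ 0.2  0.3 -0.3] w 0.0
[0.1, 3.7, -1.0, 0.12, -0.03, -0.09]
[0.1, 3.7, -1.0, 0.12, -0.03, -0.09]
[0.1, 3.7, -1.0, 0.12, -0.03, -0.09]
0.0 [-93.5   0.   36.6] [  0.    8.7 -13.4]
0.1 [-92.7   0.   52.6] [  0.   10.  -12.5]
0.2 [-90.3   0.   68.4] [  0.   11.2 -11.4]
0.3 [-86.4   0.   83.9] [  0.   12.3 -10.3]
0.4 [-80.9   0.   98.9] [ 0.  13.2 -9. ]
0.5 [-73.9   0.  113.3] [ 0.  14.1 -7.6]
0.6 [-65.6   0.  127. ] [ 0.  14.7 -6.2]
0.7 [-55.9   0.  139.7] [ 0.  15.3 -4.7]
0.8 [-45.    0.  151.4] [ 0.  15.7 -3.1]
0.9 [-33.    0.  161.9] [ 0.  15.9 -1.6]
1.0 [-20.    0.  171.2] [ 0.  15.4  0. ]
1.1 [ -6.7   0.  178.9] [ 0.  14.7  1.5]
1.2 [  6.8   0.  184.9] [ 0.  14.5  3. ]
1.3 [ 20.9   0.  189.6] [ 0.  14.1  4.4]
1.4 [ 35.3   0.  192.8] [ 0.  13.6  5.8]
1.5 [ 50.    0.  194.6] [ 0.  13.   7.1]
1.6 [ 64.8   0.  194.9] [ 0.  12.2  8.4]
1.7 [ 79.5   0.  193.8] [ 0.  11.3  9.6]
1.8 [ 94.1   0.  191.1] [ 0.  10.3 10.6]
```

arm_command(
  targets=[
    [0,4,-1,0,0,0],
    [0,4,-1,0,0,0],
    [0,4,-1,0,0,0],
    [0,4,-5,0,0,0],
    [0,4,-6,0,0,0],
    [0,5,-6,0,0,0],
    [0,5,-6,0,0,0],
    [0,0,0,0,0,0],
  ],
)

```text
clock: 12.4
position: [0.5497, 0.0532, 0.0465]
tool_rot: [2.612, -0.004, 1.264]
force: [-3.8, 0.3, -0.1]
grip_width: -0.0002
```

```bash
cat > lid.py <<'E'
from path import *
def lid(name=None):
    show(); s,x,R=cur(); tip=Rb.inv().apply(x+R.apply([0,0,TIP])-[p[0],p[1],0])*1e3
    ths=np.arange(0,2,.01); i=np.argmin([np.linalg.norm(T(a)-tip) for a in ths]); print("nearest theta",ths[i].round(2),"err",(RT.inv().apply(T(ths[i])-tip)).round(1))
    f=grab("side"); B=cloud(f).reshape(-1,3); 
    for y0 in(85,-85):
        m=(abs(B[:,1]-y0)<15)&(B[:,0]<95)&(B[:,0]>-100)&(B[:,2]>40)&(f["color"].reshape(-1,3).sum(1)>150); b=B[m]; b=b[b[:,0]<40]
        print(y0,"lid angle median",np.median(np.arctan2(b[:,2]-56,70-b[:,0])).round(2) if len(b) else None,len(b))
    if name: save(f,name,(230,90,400,240),4.5)
    return f
E
python3 -c "
from lid import *
lid('s5.png')"
```

```text
t 12.4 q [-0.03  0.63 -0.5   2.3   1.86  0.64 -0.89] tip in box mm [-87.   -0.3  66.4] z-axis in box [ 0.5   0.   -0.86] x-axis [0. 1. 0.] F [-3.8  0.3 -0.1] w -0.0002
nearest theta 0.19 err [ 0.3 -2.9 -2.2]
85 lid angle median 0.2 296
-85 lid angle median 0.2 425
```

View pics/s5.png

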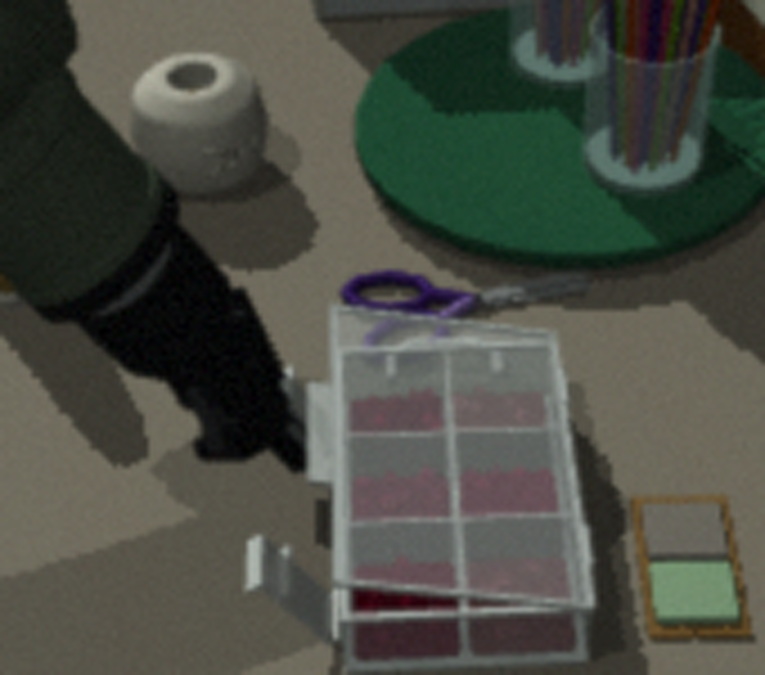

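The lid is up about 0.2 rad (lip at (320,435)), held by the fingertip. The horizontal force of 3.8 N is more than needed, so I'll back off a little as I continue.

arm_command(
  targets=[
    [0,3,-7,0,0,0],
    [0,5,-6,0,0,0],
    [0,6,-5,0,0,0],
    [0,6,-5,0,0,0],
    [0,6,-5,0,0,0],
    [0,7,-5,0,0,0],
    [0,7,-4,0,0,0],
    [0,7,-4,0,0,0],
  ],
)

```text
clock: 13.25
position: [0.5684, 0.0471, 0.1084]
tool_rot: [2.614, -0.004, 1.265]
force: [0.1, 0.0, -0.4]
grip_width: -0.0001
```

```bash
python3 -c "
from lid import *
lid()"
```

```text
t 13.25 q [-0.03  0.49 -0.45  2.24  1.57  0.53 -0.57] tip in box mm [-67.4  -0.5 128.3] z-axis in box [ 0.5   0.   -0.86] x-axis [0. 1. 0.] F [ 0.1  0.  -0.4] w -0.0001
nearest theta 0.6 err [0.5 0.9 2. ]
85 lid angle median 0.58 238
-85 lid angle median 0.58 368
```

arm_command(
  targets=[
    [0,8,-2,0,0,0],
    [0,8,-2,0,0,0],
    [0,8,-2,0,0,0],
    [0,8,-2,0,0,0],
    [0,8,-1,0,0,0],
    [0,8,-1,0,0,0],
    [0,8,-1,0,0,0],
    [0,8,0,0,0,0],
  ],
)

```text
clock: 14.1
position: [0.6166, 0.0321, 0.153]
tool_rot: [2.613, -0.004, 1.266]
force: [0.0, 0.0, 0.8]
grip_width: -0.0002
```

```bash
python3 -c "
from lid import *
lid()"
```

```text
t 14.1 q [ 0.03  0.45 -0.44  2.11  1.29  0.51 -0.19] tip in box mm [-16.9  -0.4 172.9] z-axis in box [ 0.5   0.   -0.86] x-axis [0. 1. 0.] F [0.  0.  0.8] w -0.0002
nearest theta 1.02 err [ 0.4 -0.3 -0.3]
85 lid angle median 1.02 104
-85 lid angle median 1.02 140
```

arm_command(
  targets=[
    [0,8,1,0,0,0],
    [0,7,1,0,0,0],
    [0,7,1,0,0,0],
    [0,7,2,0,0,0],
    [0,7,2,0,0,0],
    [0,7,2,0,0,0],
    [0,7,3,0,0,0],
    [0,7,3,0,0,0],
  ],
)

```text
clock: 14.95
position: [0.6735, 0.014, 0.1694]
tool_rot: [2.613, -0.004, 1.266]
force: [-0.6, 0.6, 0.1]
grip_width: 0.0
```

arm_command(
  targets=[
    [0,7,3,0,0,0],
    [0,7,3,0,0,0],
    [0,6,4,0,0,0],
    [0,6,4,0,0,0],
    [0,6,4,0,0,0],
    [0,6,5,0,0,0],
  ],
)

```text
clock: 15.55
position: [0.7197, -0.0008, 0.1685]
tool_rot: [2.613, -0.004, 1.265]
force: [0.1, -0.2, 0.4]
grip_width: -0.0002
```

```bash
python3 -c "
from lid import *
lid('s6.png')"
```

```text
t 15.55 q [ 0.14  0.56 -0.47  1.85  1.1   0.55  0.16] tip in box mm [ 91.4  -0.8 188.4] z-axis in box [ 0.5   0.   -0.86] x-axis [0. 1. 0.] F [ 0.1 -0.2  0.4] w -0.0002
nearest theta 1.79 err [ 0.8  2.7 -2. ]
85 lid angle median -0.05 23
-85 lid angle median -0.03 35
```

View pics/s6.png

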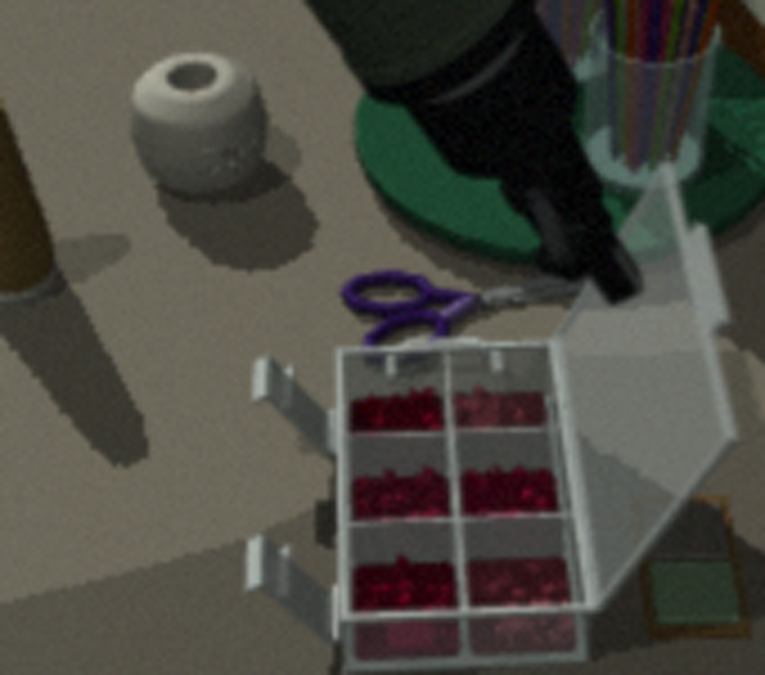

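The lid has fallen back onto its stop (right edge at (700,270)), clear of the finger tip at (625,295). Retreating.

arm_command(
  targets=[
    [0,-15,-10,0,0,0],
    [0,-20,-20,0,0,0],
    [0,-20,-20,0,0,0],
    [0,-20,-20,0,0,0],
    [0,-20,-20,0,0,0],
    [0,-10,-20,0,0,0],
    [0,0,0,0,0,0],
    [0,0,0,0,0,0],
  ],
)

```text
clock: 16.4
position: [0.577, 0.0433, 0.2102]
tool_rot: [2.614, -0.003, 1.264]
force: [1.0, -0.5, -0.6]
grip_width: 0.0
```

```bash
python3 - <<'E'
from fit import *
show()
f=grab("side"); B=cloud(f).reshape(-1,3); c=f["color"].reshape(-1,3).sum(1)
m=(abs(B[:,1])<100)&(B[:,0]>75)&(B[:,0]<160)&(B[:,2]>80)&(B[:,2]<215); b=B[m]; print("lid angle",np.median(np.pi-np.arctan2(b[:,2]-54,b[:,0]-70)).round(2),len(b))
im=cv2.resize(np.ascontiguousarray(f["color"][:,:,::-1]),None,fx=1.2,fy=1.2); cv2.imwrite("pics/s7.png",im)
t=grab("top"); t0=pickle.load(open("top.pkl","rb")); f0=pickle.load(open("side.pkl","rb"))
# static check: shift of patches between first and last pictures
for n,a,b in(("top",t0,t),("side",f0,f)):
    A=cv2.cvtColor(a["color"],cv2.COLOR_RGB2GRAY); Bm=cv2.cvtColor(b["color"],cv2.COLOR_RGB2GRAY)
    R={"top":dict(ball=(113,185,172,232),cone=(130,255,185,288),tapeW=(344,194,370,222),card=(303,136,350,170),scis=(205,150,246,198),handle=(242,164,262,200),small=(440,165,522,265),pot=(405,140,448,182),tapeN=(405,262,436,292)),
       "side":dict(card=(368,196,400,236),tapeW=(326,242,354,268),boxR=(308,212,362,238),ball=(255,95,293,138),cone=(215,102,245,160))}[n]
    for k,(u,v,u2,v2) in R.items():
        r=cv2.matchTemplate(Bm[v-6:v2+6,u-6:u2+6],A[v:v2,u:u2],cv2.TM_CCOEFF_NORMED); _,mx,_,l=cv2.minMaxLoc(r); print(n,k,(l[0]-6,l[1]-6),round(mx,2))
E
```

```text
t 16.4 q [ 0.07  0.31 -0.52  2.14  1.06  0.56 -0.01] tip in box mm [-58.   -1.5 230.1] z-axis in box [ 0.5   0.   -0.86] x-axis [0. 1. 0.] F [ 1.  -0.5 -0.6] w 0.0
lid angle 2.0 1730
top ball (0, 0) 1.0
top cone (0, 0) 0.97
top tapeW (0, 0) 0.87
top card (0, -1) 0.27
top scis (0, 0) 0.98
top handle (0, 0) 0.53
top small (0, 0) 0.93
top pot (0, 0) 0.94
top tapeN (0, 0) 0.95
side card (0, 0) 0.15
side tapeW (0, 0) 0.91
side boxR (1, 0) 0.41
side ball (6, -6) 0.09
side cone (0, 0) 1.0
```

View pics/s7.png

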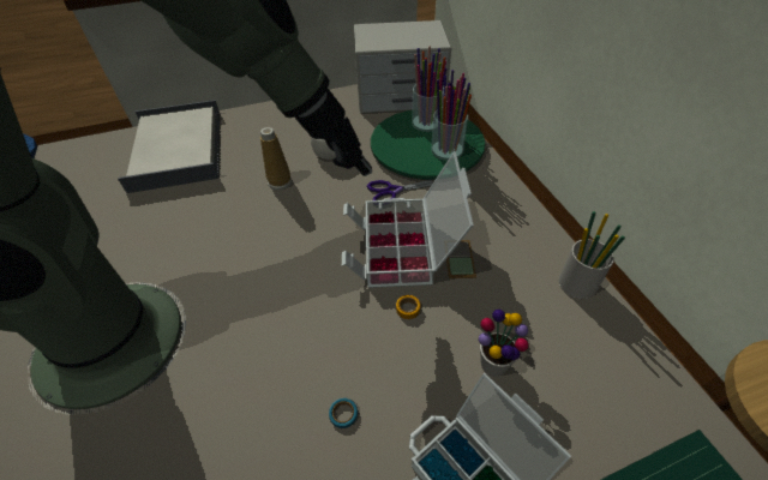

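The lid leans back at 2.0 rad, both latches are tipped, and the arm is clear. Low template matches are the patches now hidden by the lid or the arm. Handing in.

```bash
python3 -c "
from workcell import bot
print(bot.job_done())"
```

```text
the job is handed in; nothing more can be done
None
```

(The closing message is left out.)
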